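# Set the sprung work rest to its length mark, close the cam lever and keep hold

### The arm

A 7-joint arm with a two-finger parallel gripper is mounted at the origin on the work surface. World frame = base frame: x ahead of the robot, y to its left, z up, the work surface at z = 0. Lengths are in m, angles in rad, forces in N, time in s.
With the tool pointing down it reaches from about 0.4 to 0.85 m from the base axis. Payload 6.9 kg.
Tool frame: the origin (TCP) lies between the finger pads; the fingertips stand 11 mm ahead of it and the grasp point (between the pads) lies 8 mm behind it; x points along the fingers, z is the direction in which the jaws open and shut, and the axes are right-handed (so a half turn about x gives the same grasp; the last joint's range is limited). The gripper opens to 85 mm and grips with 20 to 120 N. Pads are 22 mm wide; open, the fingers measure 114 mm over their backs; the gripper's body (76 mm by 85 mm) begins 54 mm behind the grasp point. The pads swing forward as they close: fully open they stand 13 mm farther back than shut.
Start: joints at [-1.127, 0.507, -0.238, 1.5, 0.126, 1.149, -0.155], TCP at [0.208, 0.589, 0.242] pointing down, gripper open.
Joint ranges: [-3.08, 3.08], [-0.24, 2.05], [-1.43, 1.35], [0, 2.5], [-1.52, 4.66], [0.17, 1.96], [-2.89, 2.89]. Speed limits (rad/s): [2.39, 2.39, 3.14, 3.14, 3.14, 3.14, 3.14].

### API

Orientations are given as a unit quaternion [x, y, z, w].
In Python, from bench import manip gives the robot as it stands.
- The arm moves only by the tool drive_tool, never from a script. Its argument "rows" is a list of rows, each a list of 5 numbers: the shift along the tool's x, y, z in cm, then the turn about the tool's x in degrees, then the finger opening in cm, from 0 to 8.54. A call has 1 to 10 rows; each row shifts and turns the commanded pose from where the row before left it, along the tool's axes as they then stand; what a row does not reach is not made up. A row lasts 1/10 s, in which the tool goes at most 50 mm and 8.59 degrees, less where a joint would pass 70% of its speed; a pose out of reach is approached as far as the arm can. A call is refused whole if a number of a shift passes 5 or a number of a turn 8.59, either way. A call with a gripper value outside its range is refused whole. The fingers move at their own pace and stop on an object; "squeeze" is the grip in N (left out, the last holds). Time passes only in rows, so rows that do not move let the fingers close. It gives the time, the measured TCP pose, the force and the opening at its end, in the units of the state.
- manip.observe(): the state, without advancing time (a new reading comes with each control period).
- manip.camera(name): name is "scene" or "top" or "wrist"; returns (picture, depth): 384x512x3 uint8, red, green, blue; 384x512 float32, m along the optical axis (not along the pixel's ray), 0 where there is no reading.
- manip.calibration(name): a dict with "camera_matrix" (3x3 intrinsics, pixels), "R" (3x3) and "t" (3): a world point X has camera coordinates R X + t. Camera axes: x right, y down, z forward; pixel columns grow to the right and rows downward; lengths in m; the calibration is good to about 2 mm. A picture is of the moment at which its call begins: read the wrist's pose just before it. calibration takes no time and is no camera call; for the wrist camera it gives the pose at the moment of the call.
- manip.close_job(): hands the job in, once; it reports no verdict.
The state is a dict: "clock": time; "joint_pos": joint angles; "dq": joint speeds; "joint_efforts": joint torques, N m; "eef_pos": TCP position; "ee_rot": TCP orientation; "ft_force": force on the tool from outside, world axes, zero at the start; "wrist_torque": the same for the moment, N m; "finger_gap": opening from 0.0 (shut) to 1.0 (fully open).
Only numpy, scipy, OpenCV 4.12 (cv2) and the standard library are available. Lean on these libraries where they do the work, as an engineer would, in place of code of your own. Each camera call takes 0.05 s, during which the arm holds its last target.

### The job

Set the sprung work rest for the next copper panel: take the black grip on the T-bar and pull the leg out until the yellow pointer at its tail is over the red mark on the scale. Keeping it there, slide the grip along the bar towards the leg so that your fingers push the red cam lever fully closed; do not start closing the lever before the pointer is at the mark. Finish still holding the grip with the pointer at the mark and the lever closed (the lever alone does not hold the spring), and leave the bowl, mallet and panel alone.

Things in the scene. Friction and masses are not known exactly. Their poses are not given: they have to be found in the camera images.
- stand: the work rest, fixed to the bench: board 280 x 130 x 18 mm (x -115 to 165 mm) with a grey clamp housing (x -55 to 35, y -47 to 47 mm, top 72 mm above the bench). Origin on the bench. Its -x is the way the leg pulls out (roughly towards the robot), its +y the side of the lever and grip, z up. Position and yaw vary.
- leg (a joint): pull-out of the leg in m: 0 fully in (held there by its spring at the start), 0.085 at the end stop; grows as it is pulled along the stand's -x. The spring pulls back with 3.6 N at 0 plus 0.06 N per mm (5 to 8 N at the mark). The leg is a 20 mm square steel tube through the housing, its top 54 mm above the bench.
- bar_mid (a point): point on the axis of the T-bar over the leg's centre line, 70 mm above the bench, at stand x = -0.070 m less the pull-out. The T-bar is a 12 mm round steel bar across the front of the leg, parallel to the stand's y, from 115 mm on the -y side of this point to 185 mm on the +y side; it moves with the leg.
- grip: black rubber grip with two orange bands, a sleeve on the T-bar: 22 mm diameter, 40 mm long along the bar; origin at its centre, 70 mm above the bench, axes parallel to the stand's. Pulling it pulls the leg; along the bar it runs freely (under 1 N). It starts 128 to 155 mm from the leg's centre line on the +y side and can run in to 34 mm. Only the bench or the 18 mm board is under it.
- pointer (a point): tip of the yellow pointer on the tail of the leg, behind the housing, 60 mm above the bench; it moves along the stand's x by as much as the grip is pulled
- mark: red mark clipped on the aluminium scale behind the housing: a band 12 mm wide along the scale, 28 mm across. Origin at the centre of its underside, 56.5 mm above the bench; x axis parallel to the stand's x. The leg is at the mark when the pointer's tip is over the band. It sits 30 to 65 mm nearer the housing than the pointer is at the start.
- lever (a joint): angle of the red cam lever in rad: 0 fully closed (at its stop, parallel to the leg), 0.50 fully open (swung out to the stand's +y). It starts at 0.34 to 0.46 and stays where it is left; its hinge friction takes 2 to 4 N of push at the fingers. When closed, the long side that faces the grip is 36 mm from the leg's centre line, and the pushing fingers stop there.
- lever_pin (a point): vertical pivot pin of the lever, at stand x = -0.035, y = 0.030 m, 94 mm above the bench (the lever's mid-height). The lever's arm is 12 mm wide, reaches 151 mm from the pin and lies 86 to 102 mm above the bench: it passes 5 mm over the grip and meets the fingers that hold the grip, so moving the hand along the bar towards the leg pushes it closed.
- lever_tip (a point): free end of the cam lever, on its mid-line, 94 mm above the bench, 150 mm from the pivot pin
- bowl: bystander: copper bowl, 110 mm across, 50 mm high; origin under its centre; leave alone
- mallet: bystander: wooden mallet lying on the bench, head 52 mm diameter and 100 mm long across, handle 200 mm long towards its own -x; origin under the head; leave alone
- panel: bystander: copper panel bent to an L, 120 x 180 mm foot towards its own +x and 85 mm high upright edge with raised waves; origin at the middle of the bend on the bench; leave alone

How it is judged:
By the outcome, as a careful person would: the job done as asked, in the order asked, and still so for the second after the job is handed in, while the arm keeps its last pose, push and grip.
It also fails if it takes over 38 s, if anything falls off the work surface, if the arm or the gripper's body presses on something with over 40 N, if the wrist force passes 120 N, or if a joint passes its speed limit or range.

## Working session

There is one attempt and no reset: what is moved stays moved. The work goes in short steps, Python scripts to look and compute and a tool call to move; the robot and the scene stay as the last step left them, time stands still between calls to the robot, and variables do not carry over. Pictures are saved under pics/ and viewed, and the job is handed in when it is done.

Besides the shell and the picture viewer there is one more tool, called after "Request:" as name([rows], argument=value, ...), one row to a line, values as JSON. drive_tool: Moves the arm, as the interface text tells. Its arguments: {"type":"object","properties":{"rows":{"type":"array","items":{"type":"array","items":{"type":"number"}}},"squeeze":{"type":"number"}},"required":["rows"]}

```bash
mkdir -p pics; ls; cat > h.py <<'E'
from bench import manip
import numpy as np, cv2
E
python3 - <<'E'
from h import *
s=manip.observe(); print(s)
for n in ["scene","top"]:
    p,d=manip.camera(n); c=manip.calibration(n)
    cv2.imwrite(f"pics/{n}0.png",p[:,:,::-1]); np.savez(f"pics/{n}0.npz",p=p,d=d,K=c["camera_matrix"],R=c["R"],t=c["t"])
    print(n,c)
E
```

```text
pics
{'clock': 0.0, 'joint_pos': array([-1.12648022,  0.50834405, -0.23749158,  1.50115313,  0.12568651,
        1.14889325, -0.15480344]), 'dq': array([-0.00050971, -0.00320063, -0.00036938, -0.00178418,  0.00038254,
       -0.00113028, -0.00023172]), 'joint_efforts': array([ 4.14041242e-04, -6.20599222e+01, -2.18646526e+00, -2.49652559e+01,
        1.27808691e-02,  1.20980357e-02,  3.86264912e-05]), 'eef_pos': array([0.20765458, 0.58897346, 0.24141764]), 'ee_rot': array([-0.40891842,  0.57766029,  0.40815647,  0.57663039]), 'ft_force': array([0.58980459, 0.03452088, 0.06003822]), 'wrist_torque': array([-0.02686626, -0.03280845,  0.08388561]), 'finger_gap': 1.001458510926387}
scene {'camera_matrix': array([[383.96399539,   0.        , 263.2839986 ],
       [  0.        , 383.96399539, 194.81582622],
       [  0.        ,   0.        ,   1.        ]]), 'R': array([[ 0.8193865 ,  0.57321915, -0.00505623],
       [ 0.44386571, -0.64001486, -0.62718754],
       [-0.36275198,  0.51166472, -0.77885186]]), 't': array([-0.48448639, -0.21133805,  1.29641184])}
top {'camera_matrix': array([[450.39253715,   0.        , 258.9746498 ],
       [  0.        , 450.39253715, 190.88550898],
       [  0.        ,   0.        ,   1.        ]]), 'R': array([[-0.02241398, -0.99970442, -0.00941771],
       [-0.99701505,  0.02304786, -0.07368707],
       [ 0.07388234,  0.00773798, -0.99723694]]), 't': array([0.01108553, 0.61142455, 1.49951232])}
```

View pics/scene0.png

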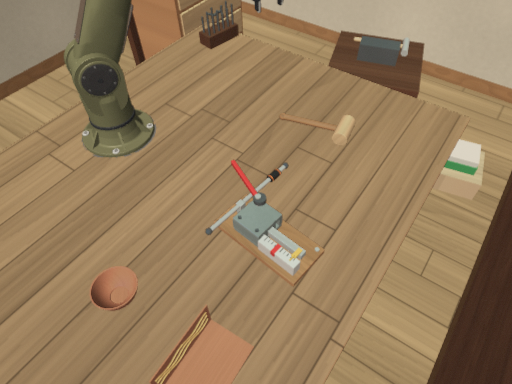

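View pics/top0.png

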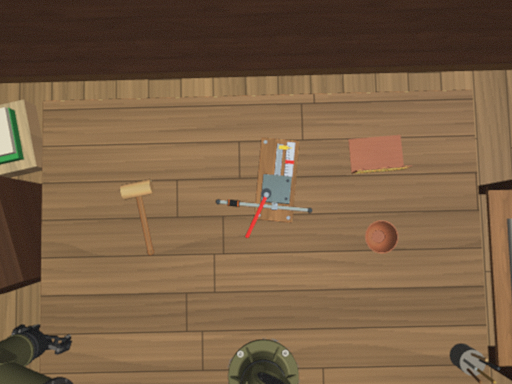

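The scene view shows the stand at about (265,230), the grip near (275,175), the bowl at (115,288), the mallet at (340,130) and the panel at bottom centre. I'll enlarge the stand.

```bash
python3 - <<'E'
from h import *
a=cv2.imread("pics/top0.png")[130:245,205:325]; cv2.imwrite("pics/topc.png",cv2.resize(a,None,fx=5,fy=5,interpolation=cv2.INTER_CUBIC))
a=cv2.imread("pics/scene0.png")[150:285,195:330]; cv2.imwrite("pics/scenec.png",cv2.resize(a,None,fx=4.4,fy=4.4,interpolation=cv2.INTER_CUBIC))
E
```

```text
(no output)
```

View pics/topc.png

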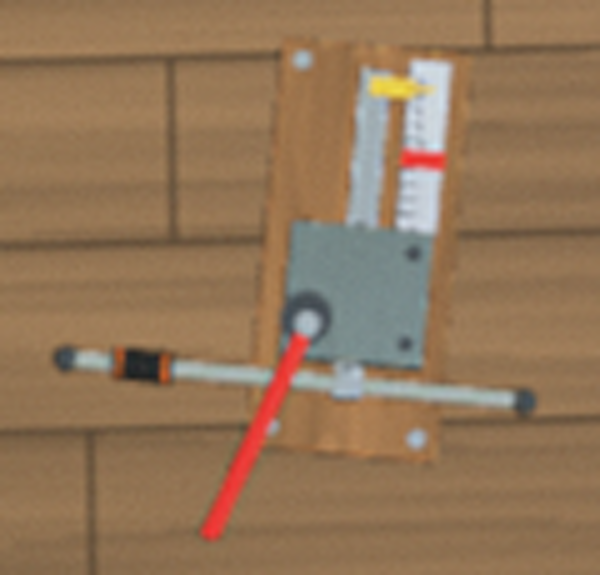

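View pics/scenec.png

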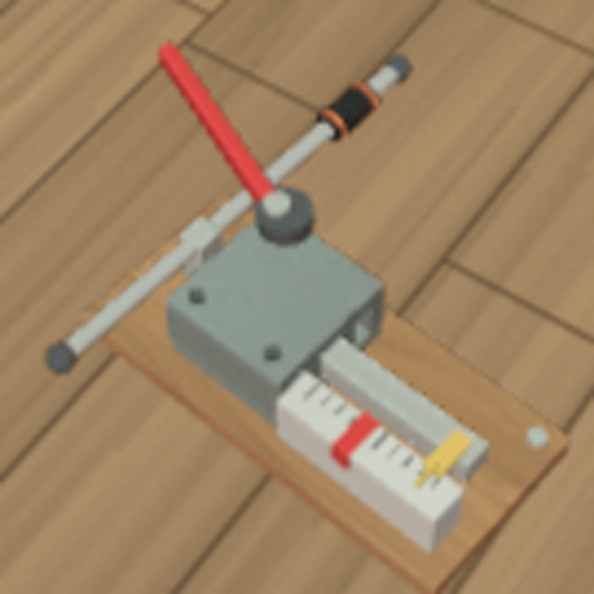

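```bash
cat >> h.py <<'E'
def ray(K,R,t,u,v,z):
    d=R.T@np.linalg.inv(K)@np.array([u,v,1]); o=-R.T@t
    return o+d*(z-o[2])/d[2]
E
python3 - <<'E'
from h import *
T=np.load("pics/top0.npz");S=np.load("pics/scene0.npz")
top=dict(grip=(143,365,.075),endP=(64,358,.07),endM=(526,401,.07),tip=(432,90,.06),mark=(422,160,.0585),ltip=(210,532,.1),pin=(307,322,.1))
sc=dict(grip=(350,108,.072),endP=(398,68,.07),endM=(62,357,.07),tip=(419,483,.06),mark=(357,437,.0585),ltip=(168,50,.1),pin=(278,206,.1))
W={}
for k in top:
    u,v,z=top[k]; a=ray(T['K'],T['R'],T['t'],205+(u+.5)/5-.5,130+(v+.5)/5-.5,z)
    u,v,z=sc[k]; b=ray(S['K'],S['R'],S['t'],195+(u+.5)/4.4-.5,150+(v+.5)/4.4-.5,z)
    print(k,a[:2].round(4),b[:2].round(4)); W[k]=(a+b)/2
ey=W['endP']-W['endM']; print('len',np.linalg.norm(ey[:2])); ey[2]=0;ey/=np.linalg.norm(ey); ex=np.array([ey[1],-ey[0],0])
print('ex yaw',np.degrees(np.arctan2(ex[1],ex[0])))
bm=W['endM']+.115*ey
for k in W: d=W[k]-bm; print(k,'stand rel barmid x+.07? ',round(d@ex-.070,4),round(d@ey,4))
E
```

```text
grip [0.5713 0.0816] [0.5696 0.0848]
endP [0.5773 0.1335] [0.5748 0.1332]
endM [ 0.5424 -0.1675] [ 0.5402 -0.1648]
tip [ 0.7503 -0.1126] [ 0.7479 -0.1123]
mark [ 0.7038 -0.1048] [ 0.7036 -0.1068]
ltip [0.4627 0.0392] [0.4609 0.0389]
pin [ 0.5953 -0.0257] [ 0.5917 -0.0244]
len 0.3015160334109045
ex yaw -6.6282232423886125
grip stand rel barmid x+.07?  -0.0698 0.136
endP stand rel barmid x+.07?  -0.07 0.1865
endM stand rel barmid x+.07?  -0.07 -0.115
tip stand rel barmid x+.07?  0.1302 -0.0377
mark stand rel barmid x+.07?  0.0844 -0.0363
ltip stand rel barmid x+.07?  -0.1727 0.0797
pin stand rel barmid x+.07?  -0.0344 0.0312
```

```bash
cat >> h.py <<'E'
from scipy.spatial.transform import Rotation as Ro
def tool():
    s=manip.observe(); return s['eef_pos'],Ro.from_quat(s['ee_rot']).as_matrix(),s
yaw=np.radians(-6.63); EX=np.array([np.cos(yaw),np.sin(yaw),0]); EY=np.array([-EX[1],EX[0],0])
def go(target):
    p,R,s=tool(); 
    zx=R[:,2]; ang=np.degrees(np.arctan2(np.cross(zx,EX)[2],zx@EX)) # about world z
    ang=(ang+90)%180-90
    d=R.T@(np.array(target)-p)
    print('t',s['clock'],'p',p.round(4),'x',R[:,0].round(3),'z',R[:,2].round(3),'shift cm',(d*100).round(2),'turn about tool x',-ang,'gap',s['finger_gap'],'F',s['ft_force'].round(2),'q',s['joint_pos'].round(2))
E
python3 -c "
from h import *
go([.5705,.0832,.20])"
```

```text
t 0.1 p [0.2077 0.5891 0.2415] x [-0.    -0.001 -1.   ] z [ 0.332  0.943 -0.002] shift cm [  4.21 -51.03 -35.64] turn about tool x 77.21736370029052 gap 0.9965667724556228 F [-1.17 -0.62  0.18] q [-1.13  0.51 -0.24  1.5   0.13  1.15 -0.15]
```

Request:
drive_tool([
  [0, -2, -1.4, 0, 8.54],
  [0, -4, -2.8, 0, 8.54],
  [0, -4, -2.8, 0, 8.54],
  [0, -4, -2.8, 0, 8.54],
  [0, -4, -2.8, 0, 8.54],
  [0, -4, -2.8, 0, 8.54],
  [0, -4, -2.8, 0, 8.54],
  [0, -4, -2.8, 0, 8.54],
  [0, -4, -2.8, 0, 8.54],
  [0, -4, -2.8, 0, 8.54],
], squeeze=60)

```text
clock: 1.1
eef_pos: [0.4784, 0.2104, 0.2421]
ee_rot: [-0.409, 0.577, 0.409, 0.577]
ft_force: [-0.6, 0.6, -0.2]
finger_gap: 1.0
```

Request:
drive_tool([
  [0, 0, 0, 7.7, 8.54],
  [0, 0, 0, 7.7, 8.54],
  [0, 0, 0, 7.7, 8.54],
  [0, 0, 0, 7.7, 8.54],
  [0, 0, 0, 7.7, 8.54],
  [0, 0, 0, 7.7, 8.54],
  [0, 0, 0, 7.7, 8.54],
  [0, 0, 0, 7.7, 8.54],
  [0, 0, 0, 7.7, 8.54],
  [0, 0, 0, 7.7, 8.54],
])

```text
clock: 2.1
eef_pos: [0.4774, 0.2122, 0.2419]
ee_rot: [0.041, 0.706, -0.042, 0.706]
ft_force: [0.5, 0.7, -0.0]
finger_gap: 1.002
```

```bash
python3 -c "
from h import *
go([.5705,.0832,.20])"
```

```text
t 2.1 p [0.4774 0.2122 0.2419] x [-0.001 -0.    -1.   ] z [ 0.993 -0.117 -0.001] shift cm [  4.19 -11.72  10.76] turn about tool x -0.09640880883658554 gap 1.0021753205469122 F [ 0.53  0.67 -0.01] q [-0.59  0.35  0.17  1.77 -0.07  1.03 -0.51]
```

Request:
drive_tool([
  [0, -2, 1.8, 0, 8.54],
  [1, -3, 3, 0, 8.54],
  [1, -3, 3, 0, 8.54],
  [1, -2.7, 2, 0, 8.54],
  [1, -1, 1, 0, 8.54],
  [0, 0, 0, 0, 8.54],
])

```text
clock: 2.7
eef_pos: [0.572, 0.0817, 0.2005]
ee_rot: [0.04, 0.707, -0.041, 0.705]
ft_force: [0.2, -0.1, -0.6]
finger_gap: 1.0
```

```bash
python3 - <<'E'
from h import *
go([.5705,.0832,.062])
c=manip.calibration("wrist"); p,d=manip.camera("wrist"); print(c)
cv2.imwrite("pics/w1.png",p[:,:,::-1]); np.savez("pics/w1.npz",p=p,d=d,K=c["camera_matrix"],R=c["R"],t=c["t"])
E
```

```text
t 2.7 p [0.572  0.0817 0.2005] x [-0.003 -0.001 -1.   ] z [ 0.993 -0.115 -0.002] shift cm [13.85  0.16 -0.13] turn about tool x 0.008993807949380539 gap 1.0000762167431219 F [ 0.16 -0.1  -0.63] q [-0.31  0.47  0.19  1.69 -0.1   0.99 -0.2 ]
{'camera_matrix': array([[341.67734794,   0.        , 257.17931853],
       [  0.        , 341.67734794, 188.48810978],
       [  0.        ,   0.        ,   1.        ]]), 'R': array([[ 0.9932462 , -0.1160086 , -0.0019998 ],
       [-0.11142237, -0.95850316,  0.26240568],
       [-0.03235813, -0.26041062, -0.96495557]]), 't': array([-0.55723628,  0.1189803 ,  0.37798261])}
```

View pics/w1.png

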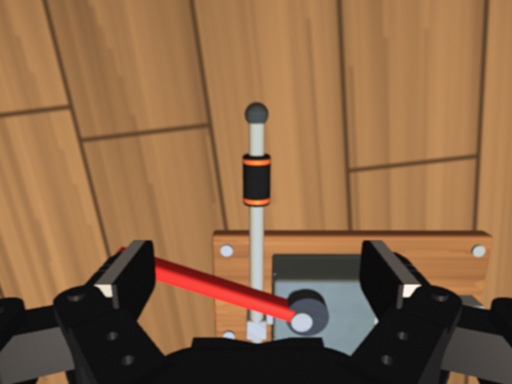

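The wrist view shows the grip at (256,180), the bar running straight up the image (col. 257), and the lever clear to the lower left.

```bash
python3 - <<'E'
from h import *
T=np.load("pics/w1.npz")
for n,u,v,z in [("bandfar",256.5,157,.081),("bandnear",256.5,203,.081),("bar",257,240,.076)]:
    a=ray(T['K'],T['R'],T['t'],u,v,z); print(n,a.round(4),a@EX,a@EY)
g=(ray(T['K'],T['R'],T['t'],256.5,157,.081)+ray(T['K'],T['R'],T['t'],256.5,203,.081))/2
print(g); go([g[0],g[1],.062])
E
```

```text
bandfar [0.5728 0.1042 0.081 ] 0.5569883180176646 0.16959497007920196
bandnear [0.5687 0.0685 0.081 ] 0.5569496803485451 0.13372010287791053
bar [0.5652 0.0357 0.076 ] 0.5572999578897754 0.1006728539909462
[0.5707542 0.0863372 0.081    ]
t 2.75 p [0.5714 0.0838 0.2012] x [-0.002 -0.    -1.   ] z [ 0.994 -0.113 -0.002] shift cm [13.92  0.25 -0.06] turn about tool x 0.14582313185718476 gap 1.0031400854360095 F [-0.36  1.04 -0.48] q [-0.31  0.47  0.19  1.69 -0.1   0.99 -0.2 ]
```

Request:
drive_tool([
  [2, 0.1, 0, 0, 8.54],
  [3, 0.1, -0.05, 0, 8.54],
  [3, 0, 0, 0, 8.54],
  [3, 0, 0, 0, 8.54],
  [2, 0, 0, 0, 8.54],
  [0.9, 0, 0, 0, 8.54],
  [0, 0, 0, 0, 8.54],
])

```text
clock: 3.45
eef_pos: [0.5708, 0.0876, 0.0627]
ee_rot: [0.039, 0.707, -0.039, 0.705]
ft_force: [0.2, 0.4, 0.0]
finger_gap: 0.999
```

```bash
python3 - <<'E'
from h import *
go([.5705,.085,.062])
p,d=manip.camera("wrist")
cv2.imwrite("pics/w2.png",p[:,:,::-1])
E
```

```text
t 3.45 p [0.5708 0.0876 0.0627] x [-0.002  0.001 -1.   ] z [ 0.994 -0.11  -0.002] shift cm [ 0.07 -0.26  0.  ] turn about tool x 0.3320045237028637 gap 0.9987648834944198 F [0.22 0.45 0.  ] q [-0.29  0.64  0.15  1.84 -0.15  0.67 -0.16]
```

View pics/w2.png

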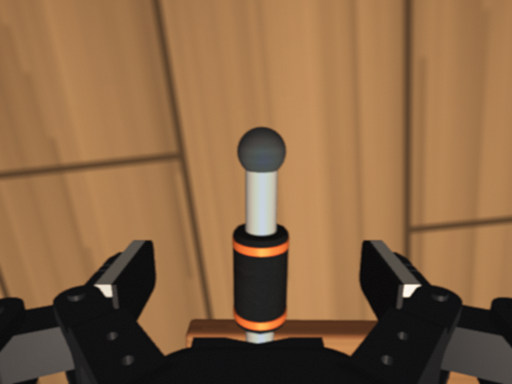

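The grip sits between the pads (centre (260,280)), so I'll close.

Request:
drive_tool([
  [0, 0, 0, 0, 1.5],
  [0, 0, 0, 0, 1.5],
  [0, 0, 0, 0, 1.5],
  [0, 0, 0, 0, 1.5],
  [0, 0, 0, 0, 1.5],
  [0, 0, 0, 0, 1.5],
  [0, 0, 0, 0, 1.5],
  [0, 0, 0, 0, 1.5],
], squeeze=60)

```text
clock: 4.3
eef_pos: [0.5717, 0.086, 0.0639]
ee_rot: [0.04, 0.706, -0.04, 0.706]
ft_force: [-2.1, -0.1, 5.7]
finger_gap: 0.237
```

```bash
python3 - <<'E'
from h import *
go([.5705,.085,.062])
p,d=manip.camera("wrist")
cv2.imwrite("pics/w3.png",p[:,:,::-1])
E
```

```text
t 4.3 p [0.5717 0.086  0.0639] x [ 0.  0. -1.] z [ 0.994 -0.112  0.   ] shift cm [ 0.19 -0.12 -0.11] turn about tool x 0.20214212862128988 gap 0.2370749673431255 F [-2.08 -0.14  5.7 ] q [-0.29  0.64  0.15  1.84 -0.15  0.67 -0.16]
```

View pics/w3.png

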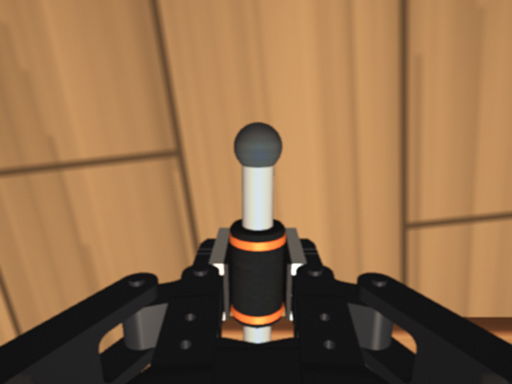

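The grip is firmly held between the pads, centred on the sleeve. Next comes the pull.

Request:
drive_tool([
  [-0.1, 0, -0.4, 0, 1.5],
  [0, 0, -0.6, 0, 1.5],
  [0, 0, -0.7, 0, 1.5],
  [0, 0, -0.7, 0, 1.5],
  [0, 0, -0.7, 0, 1.5],
  [0, 0, -0.6, 0, 1.5],
  [0, 0, -0.5, 0, 1.5],
  [0, 0, -0.3, 0, 1.5],
  [0, 0, 0, 0, 1.5],
  [0, 0, 0, 0, 1.5],
])

```text
clock: 5.35
eef_pos: [0.5277, 0.091, 0.0641]
ee_rot: [0.04, 0.705, -0.04, 0.707]
ft_force: [4.9, -0.5, -8.9]
finger_gap: 0.237
```

```bash
cat >> h.py <<'E'
def snap(tag):
    for n,(r0,r1,c0,c1) in dict(top=(130,245,205,325),scene=(150,285,195,330)).items():
        p,d=manip.camera(n); a=cv2.resize(p[r0:r1,c0:c1,::-1],None,fx=4.4,fy=4.4,interpolation=cv2.INTER_CUBIC)
        cv2.imwrite(f"pics/{n}_{tag}.png",a)
E
python3 - <<'E'
from h import *
go([.5705,.085,.062])
snap("p1")
E
```

```text
t 5.35 p [0.5277 0.091  0.0641] x [ 0.002 -0.    -1.   ] z [ 0.994 -0.112  0.002] shift cm [ 0.22 -0.12  4.32] turn about tool x 0.2105221109593316 gap 0.23654902533716748 F [ 4.93 -0.48 -8.94] q [-0.32  0.59  0.15  1.96 -0.15  0.6  -0.18]
```

View pics/top_p1.png

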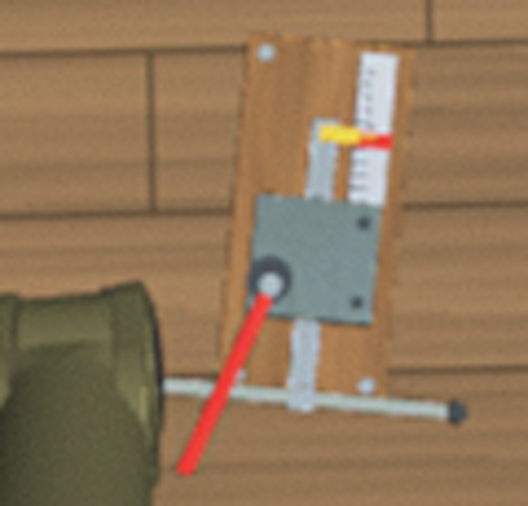

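View pics/scene_p1.png

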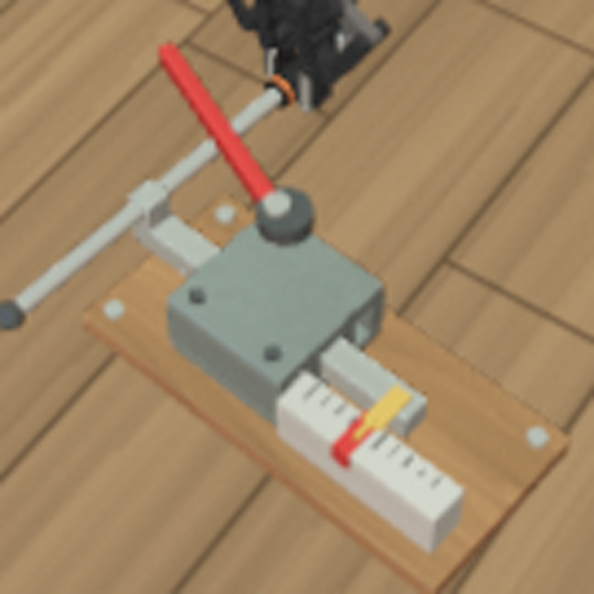

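The pointer tip is at the far edge of the red band (scene about (360,435)), so it needs roughly 3–4 mm more. The lever hasn't moved.

Request:
drive_tool([
  [0.05, 0, -0.2, 0, 1.5],
  [0, 0, -0.15, 0, 1.5],
  [0, 0, 0, 0, 1.5],
  [0, 0, 0, 0, 1.5],
  [0, 0, 0, 0, 1.5],
])

```text
clock: 5.95
eef_pos: [0.5249, 0.0913, 0.064]
ee_rot: [0.04, 0.705, -0.04, 0.707]
ft_force: [6.1, -1.5, -4.8]
finger_gap: 0.236
```

```bash
cat >> h.py <<'E'
def snap2(tag):
    o=[]
    for n,(r0,r1,c0,c1) in dict(top=(135,180,270,305),scene=(225,280,250,305)).items():
        p,d=manip.camera(n); np.savez(f"pics/{n}_{tag}.npz",p=p)
        a=p[r0:r1,c0:c1,::-1]; o.append(cv2.resize(a,(int(a.shape[1]*550/a.shape[0]),550),interpolation=cv2.INTER_CUBIC))
        if n=="scene": cv2.imwrite(f"pics/scenefull_{tag}.png",cv2.resize(p[150:285,195:330,::-1],None,fx=4.4,fy=4.4,interpolation=cv2.INTER_CUBIC))
    a=np.hstack(o)[:,:800]; print(a.shape); cv2.imwrite(f"pics/z_{tag}.png",cv2.resize(np.hstack(o),None,fx=.8,fy=.8))
E
python3 - <<'E'
from h import *
go([.5705,.085,.062])
snap2("p2")
E
```

```text
t 5.95 p [0.5249 0.0913 0.064 ] x [ 0.003 -0.    -1.   ] z [ 0.994 -0.112  0.003] shift cm [ 0.22 -0.11  4.6 ] turn about tool x 0.19787631219671198 gap 0.23580827706578333 F [ 6.06 -1.47 -4.77] q [-0.32  0.59  0.15  1.97 -0.15  0.6  -0.18]
(550, 800, 3)
```

View pics/z_p2.png

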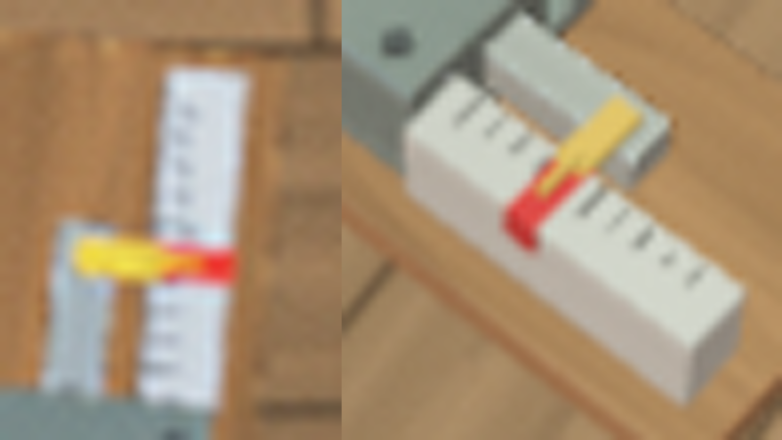

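The pointer tip is centred on the red band in both views (top (205,263), scene (543,193)). Now I'll slide towards the leg.

Request:
drive_tool([
  [0, -0.3, 0, 0, 1.5],
  [0, -0.5, 0, 0, 1.5],
  [0, -0.6, 0, 0, 1.5],
  [0, -0.6, 0, 0, 1.5],
  [0, -0.6, 0, 0, 1.5],
  [0, -0.6, 0, 0, 1.5],
  [0, -0.6, 0, 0, 1.5],
  [0, -0.4, 0, 0, 1.5],
  [0, -0.2, 0, 0, 1.5],
  [0, 0, 0, 0, 1.5],
])

```text
clock: 7.05
eef_pos: [0.52, 0.0473, 0.064]
ee_rot: [0.04, 0.705, -0.04, 0.707]
ft_force: [6.1, -0.8, -5.6]
finger_gap: 0.235
```

```bash
python3 - <<'E'
from h import *
p,R,s=tool(); bm=np.array([.5545,-.0520,0]); print('standy',(p-bm)@EY,'pull',-(p-np.array([.5712,.0868,0]))@EX)
go([.5705,.085,.062])
snap2("p3")
E
```

```text
standy 0.09463198400593407 pull 0.046293085397094584
t 7.05 p [0.52   0.0473 0.064 ] x [ 0.003 -0.    -1.   ] z [ 0.994 -0.112  0.003] shift cm [0.22 4.32 4.59] turn about tool x 0.17714021466360919 gap 0.23530674729049336 F [ 6.09 -0.83 -5.57] q [-0.23  0.57  0.14  1.99 -0.14  0.58 -0.11]
(550, 800, 3)
```

View pics/z_p3.png

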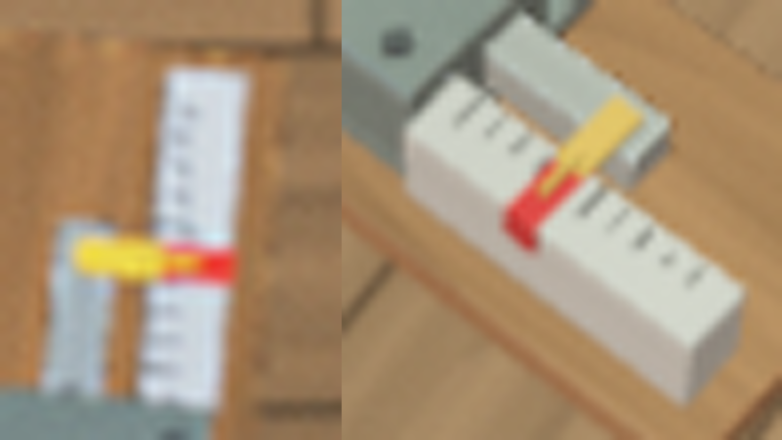

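View pics/scenefull_p3.png

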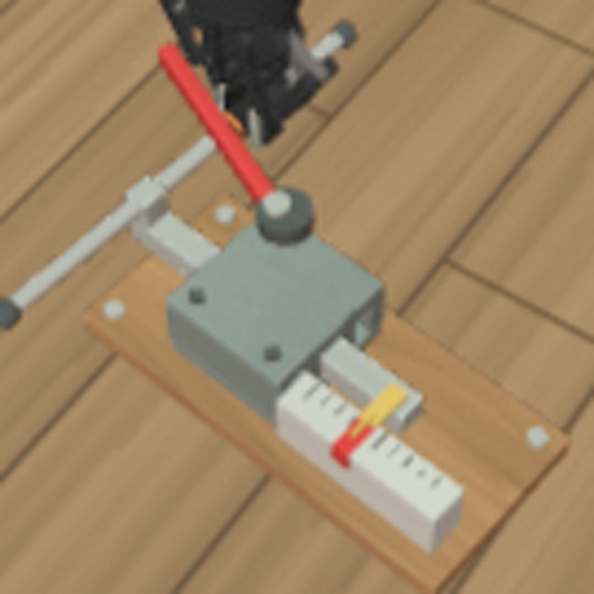

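The pointer is still on the mark (tip at (543,193)) and the lever is just about to be touched. About 48 mm remains.

Request:
drive_tool([
  [0, -0.3, 0, 0, 1.5],
  [0, -0.5, 0, 0, 1.5],
  [0, -0.5, 0, 0, 1.5],
  [0, -0.5, 0, 0, 1.5],
  [0, -0.5, 0, 0, 1.5],
  [0, -0.5, 0, 0, 1.5],
  [0, -0.5, 0, 0, 1.5],
  [0, -0.4, 0, 0, 1.5],
  [0, -0.3, 0, 0, 1.5],
  [0, 0, 0, 0, 1.5],
])

```text
clock: 8.15
eef_pos: [0.5154, 0.0078, 0.064]
ee_rot: [0.04, 0.705, -0.04, 0.707]
ft_force: [6.7, 0.2, -5.9]
finger_gap: 0.233
```

```bash
python3 - <<'E'
from h import *
p,R,s=tool(); bm=np.array([.5545,-.0520,0]); print('standy',(p-bm)@EY,'pull',-(p-np.array([.5712,.0868,0]))@EX)
go([.5705,.085,.062])
snap2("p4")
E
```

```text
standy 0.05490656428474264 pull 0.046294515944572394
t 8.15 p [0.5154 0.0078 0.064 ] x [ 0.003  0.    -1.   ] z [ 0.994 -0.112  0.003] shift cm [0.22 8.29 4.61] turn about tool x 0.19403514702349867 gap 0.2332835336110491 F [ 6.66  0.17 -5.85] q [-0.15  0.57  0.14  2.01 -0.13  0.57 -0.04]
(550, 800, 3)
```

View pics/z_p4.png

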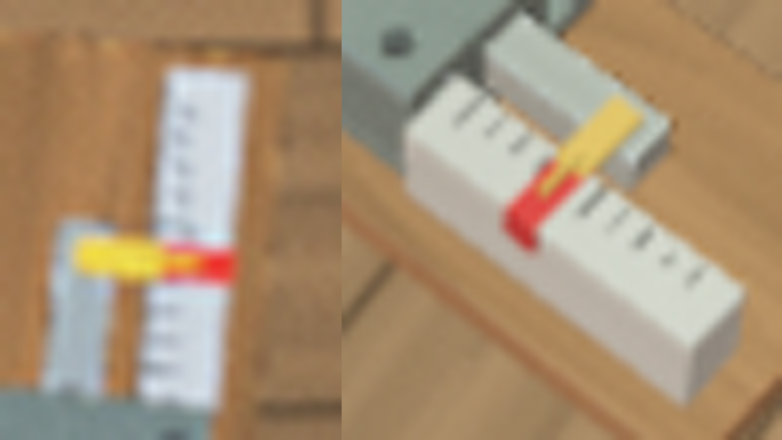

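View pics/scenefull_p4.png

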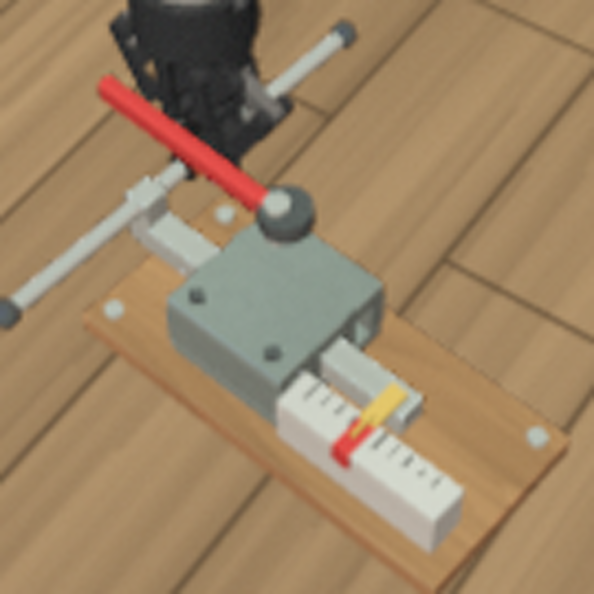

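The lever has partly closed (tip at (108,88)) and the pointer is unmoved. I'll keep going gently until the stop.

Request:
drive_tool([
  [0, -0.2, 0, 0, 1.5],
  [0, -0.2, 0, 0, 1.5],
  [0, -0.2, 0, 0, 1.5],
  [0, -0.15, 0, 0, 1.5],
  [0, 0, 0, 0, 1.5],
  [0, 0, 0, 0, 1.5],
])

```text
clock: 8.85
eef_pos: [0.5151, 0.0044, 0.064]
ee_rot: [0.04, 0.705, -0.037, 0.707]
ft_force: [6.9, 11.3, -6.9]
finger_gap: 0.236
```

Request:
drive_tool([
  [0, -0.15, 0, 0, 1.5],
  [0, 0, 0, 0, 1.5],
  [0, 0, 0, 0, 1.5],
  [0, 0, 0, 0, 1.5],
])

```text
clock: 9.25
eef_pos: [0.5151, 0.0044, 0.0641]
ee_rot: [0.04, 0.705, -0.036, 0.707]
ft_force: [7.4, 15.9, -6.4]
finger_gap: 0.234
```

```bash
python3 - <<'E'
from h import *
p,R,s=tool(); bm=np.array([.5545,-.0520,0]); print('standy',(p-bm)@EY,'pull',-(p-np.array([.5712,.0868,0]))@EX)
go([.5705,.085,.062])
snap2("p5")
E
```

```text
standy 0.05142498238547241 pull 0.04624950422123701
t 9.25 p [0.5151 0.0044 0.0641] x [ 0.004  0.005 -1.   ] z [ 0.994 -0.108  0.003] shift cm [0.27 8.61 4.64] turn about tool x 0.4296854359425879 gap 0.23365872334804025 F [ 7.39 15.86 -6.42] q [-0.14  0.56  0.13  2.01 -0.14  0.57 -0.02]
(550, 800, 3)
```

View pics/scenefull_p5.png

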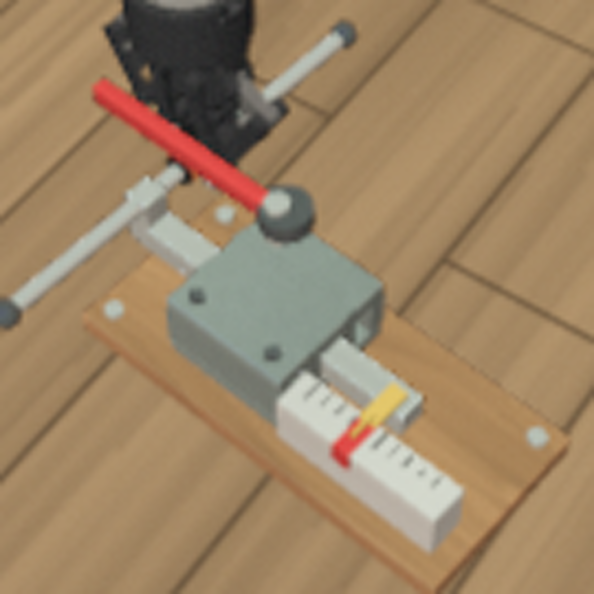

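Force is up at 16 N with the hand about 51 mm out. I need to check whether this is the lever's stop by measuring the lever's angle.

```bash
python3 - <<'E'
from h import *
S=np.load("pics/scene0.npz")
for tag,tip in [("0",(168,50)),("p5",(102,90))]:
    W=[ray(S['K'],S['R'],S['t'],195+(u+.5)/4.4-.5,150+(v+.5)/4.4-.5,.1) for u,v in [tip,(278,206)]]
    d=W[0]-W[1]; print(tag,d@EX,d@EY,np.arctan2(d@EY,-d@EX))
p=np.load("pics/top_p5.npz")['p']; cv2.imwrite("pics/topp5.png",cv2.resize(p[130:245,205:325,::-1],None,fx=5,fy=5,interpolation=cv2.INTER_CUBIC))
p=np.load("pics/scene_p5.npz")['p']; cv2.imwrite("pics/scp5.png",cv2.resize(p[155:215,205:280,::-1],None,fx=9,fy=9,interpolation=cv2.INTER_CUBIC))
E
```

```text
0 -0.1372446602034239 0.0477860088955801 0.33505357927089635
p5 -0.14396754260761732 -0.003876058341651859 -0.026916637953131317
```

View pics/topp5.png

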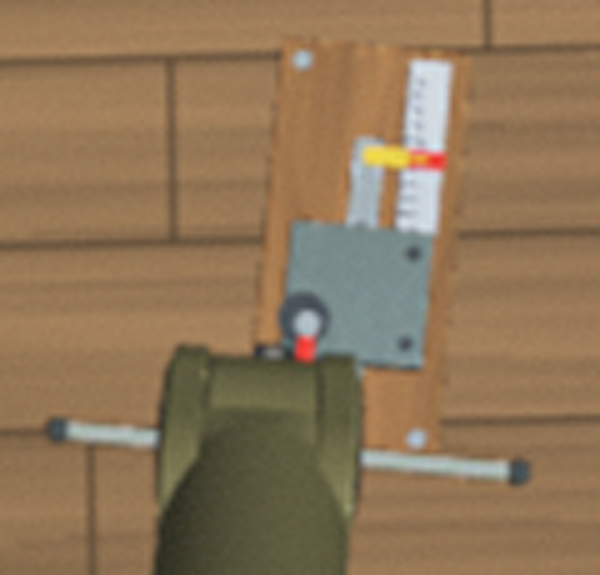

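View pics/scp5.png

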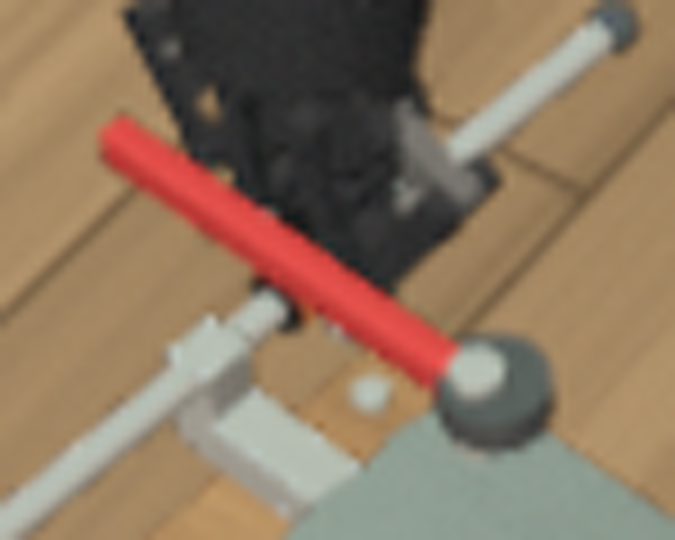

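Request:
drive_tool([
  [0, 0, 0, 0, 1.5],
  [0, 0, 0, 0, 1.5],
  [0, 0, 0, 0, 1.5],
  [0, 0, 0, 0, 1.5],
  [0, 0, 0, 0, 1.5],
  [0, 0, 0, 0, 1.5],
  [0, 0, 0, 0, 1.5],
  [0, 0, 0, 0, 1.5],
])

```text
clock: 10.15
eef_pos: [0.515, 0.0044, 0.0641]
ee_rot: [0.04, 0.705, -0.036, 0.707]
ft_force: [7.6, 16.3, -5.9]
finger_gap: 0.239
```

```bash
python3 - <<'E'
from h import *
snap2("p6")
E
```

```text
(550, 800, 3)
```

View pics/z_p6.png

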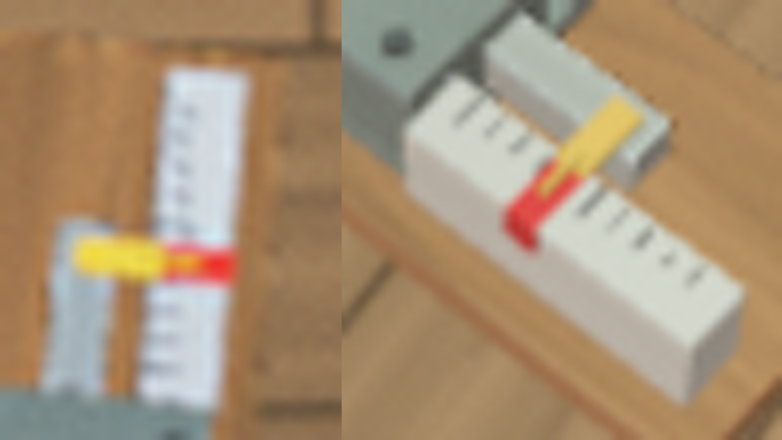

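View pics/scenefull_p6.png

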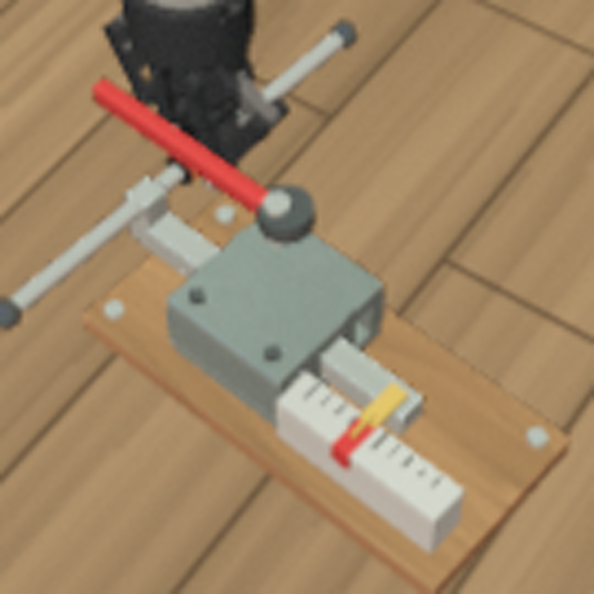

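The pointer tip is on the band in both views, the lever lies parallel to the leg at its stop, and the readings are steady. I'll hand it in.

```bash
python3 -c "
from h import *
print(manip.close_job())"
```

```text
the job is handed in; nothing more can be done
None
```

I set the work rest and handed the job in at about 10 s, with the gripper still holding the grip. The pointer was on the mark and the lever was closed.

- **Order:** I pulled the leg out about 46 mm before touching the lever. The pointer was first at the edge of the red band, so I pulled 3.5 mm more to bring it onto the band. Then I slid the grip about 88 mm along the bar to push the lever shut.
- **Pointer:** its tip was over the red band in both the top and scene views, and did not move visibly during the slide or a 0.8 s hold at the end.
- **Lever:** it measured about -0.03 rad in the scene picture, which is closed within my reading error. The push had levelled off at a steady 16 N against the stop.
- **Disagreement:** the hand stopped about 51 mm from the leg's centre line, where I expected 47 mm. I put this down to the fingers being wider than the pads, because the lever looked parallel to the leg and the hand would not move further.
- **Bystanders:** I planned the moves clear of the bowl, mallet and panel and felt no unexpected contact, but I did not photograph them again at the end.

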